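# Fill the tube magazine of a battery cell tester

### The job

Fill the sloping tube magazine of the cell tester: push the cell lying in the loading nest down into the clear tube, let the next cell roll into the nest, and push that one in after it, pressing the column firmly but without ramming against the sprung contact at the foot of the tube until the orange catch snaps back behind the last cell and holds it. Leave the next cell waiting in the nest, and do not disturb the jar, the pipette-tip box or the meter.

Things in the scene. Friction and masses are not known exactly. Their poses are not given: they have to be found in the camera images.
- deck: Sloping aluminium deck of the fixed feeder; place and yaw vary. Origin on its surface under the nest's axis. x runs down along the tube (15 deg below level), y across the roll track towards the nest and down (22 deg), z is the deck's normal, up. Sizes below are mm in this frame. Roll track: plate at z 0, x -105 to 9, y -172 to 31; cells lie side by side along x and roll to +y. Friction low (0.11)
- nest (a point): Middle of the loading nest, on the cell's axis: deck x -23, y 0, z 23. White rail on its +y side (inner face y 24, 26 high, 22 high beside the catch) stops the rolling cell. Open above and at its upper (-x) end. A white fence across the track at x 3 (26 high, y -168 to -28) keeps the other cells from sliding down, and a guide 20 high stands behind them at x -81, y -168 to -33
- tube_mouth (a point): Mouth of the clear tube, on its axis: deck x 52, y 0, z 23. From the fence to here runs a channel 48 wide (y -24 to 24), its rails 26 high, open above. The tube goes on to x 292, 49 wide inside, with a slot 20 wide along its top
- catch_face (a point): Holding face of the orange spring catch: deck x 33, y 20, z 30. Its nose reaches into the channel through the +y rail, to y 17.5, between z 23 and 38, with a 30 deg ramp on the upper side and a square face on the lower. A cell in the nest rests on the ramp; pushing it over the nose takes 5 to 8 N. Only when the cell's upper end is 2 to 4 mm past this face does the nose snap in behind it
- catch (a joint): Swing of the orange catch, rad: 0 = nose fully in, about 0.15 while a cell passes, at most 0.35; sprung towards 0
- contact (a joint): Travel (m) of the brass sprung contact at the tube's foot (face at deck x 267 when free): 0 free, grows as pressed down the tube, hard stop 0.013; 4 N to start, 1 N more per mm. Three cells below the catch hold it in about 6 mm; pressing the last cell far enough for the catch takes some 10 to 15 N
- cell_0: Battery cell, a cylinder 46 mm in diameter and 80 mm long, about 0.35 kg: blue sleeve, steel bottom, white ring and small button at the other end. Already in the tube, on the sprung contact. Origin at its centre, x along its axis, down the tube
- cell_1: Same kind of cell, lying in the nest against the catch's ramp (centre near deck x -23): the first to load. Origin at its centre, x along its axis, down the slope
- cell_2: Same kind of cell, next on the roll track, leaning on cell_1, its lower end on the fence (centre near deck x -37, y -45). It rolls into the nest by itself when cell_1 and the fingers are out of the way: the second to load, and the last that the tube takes. Origin at its centre, x along its axis
- cell_3: Same kind of cell, third on the roll track (centre near deck x -37, y -91); rolls into the nest last and stays there. Origin at its centre, x along its axis
- cell_4: Same kind of cell, fourth and last on the roll track (centre near deck x -37, y -138); rolls on down after the others. Origin at its centre, x along its axis
- jar: Bystander: closed sample jar, 68 mm in diameter, 85 mm high, white lid. Origin at the centre of its underside
- tip_box: Bystander: box of pipette tips, blue base, clear lid, 85 x 122 x 70 mm. Origin at the centre of its underside
- meter: Bystander: red hand-held meter lying flat, 150 x 78 x 38 mm. Origin at the centre of its underside
Things that resemble listed ones, but are neither listed nor needed, are in the scene too. What is shaped like the cell_1 but pink or turquoise is not meant.

How it is judged:
By the outcome, as a careful person would: the job done as asked, in the order asked, and still so for the second after the job is handed in, with the robot touching nothing.
It also fails if it takes over 50 s, if anything falls off the work surface, if the arm or the gripper's body presses on something with over 40 N, if the wrist force passes 120 N, or if a joint passes its speed limit or range.

### The arm

A 6-joint arm with a two-finger parallel gripper is mounted at the origin on the work surface. World frame = base frame: x ahead of the robot, y to its left, z up, the work surface at z = 0. Lengths are in m, angles in rad, forces in N, time in s.
With the tool pointing down it reaches from about 0.3 to 0.875 m from the base axis. Payload 6.4 kg.
Tool frame: the origin (TCP) lies at the very end of the fingers, on their centre line; the grasp point (between the pads) lies 19 mm behind it; z points along the fingers, y is the direction in which the jaws open and shut (so a half turn about z gives the same grasp; the last joint's range is limited). The gripper opens to 85 mm and grips with 20 to 120 N. Pads are 22 mm wide; open, the fingers measure 114 mm over their backs; the gripper's body (76 mm by 85 mm) begins 54 mm behind the grasp point. The pads swing forward as they close: fully open they stand 13 mm farther back than shut.
Start: joints at [-1.488, 0.181, 1.607, -0, 1.354, -0.206], TCP at [0.164, -0.551, 0.231] pointing down, gripper open.
Joint ranges: [-2.99, 2.99], [-0.89, 2.07], [0.3, 2.58], [-1.14, 4.28], [0, 2.63], [-3.12, 3.12]. Speed limits (rad/s): [2.57, 2.57, 3.01, 3.14, 3.14, 3.14].

### API

Orientations are given as a unit quaternion [w, x, y, z].
In Python, from bench import telemetry, imaging, ctrl gives the robot as it stands.
- The arm moves only by the shell command python3 -m pendant 'ROWS' [OPENING]. ROWS is JSON, a list that holds one entry, the list of rows, each a list of 6 numbers: the shift along the tool's x, y, z in units of 200 mm (1.0 is 200 mm), then the turn, a rotation vector about the tool's x, y, z in units of pi rad (1.0 is pi rad). In form: [[[tx, ty, tz, rx, ry, rz], ...]]. A call has 1 to 12 rows; each row shifts and turns the pose as measured when the row begins, along the tool's axes as they then stand; what a row does not reach is not made up. A row lasts 1/8 s, in which the tool goes at most 62.5 mm and 10.7 degrees, less where a joint would pass 70% of its speed; a pose out of reach is approached as far as the arm can. A call with a number of a shift or a turn outside -1 to 1 is refused whole. A call with a gripper value outside its range is refused whole. OPENING is the closure, from 0 (fully open) to 1 (shut), set as the call begins (- or left out, the last holds). The fingers move at their own pace and stop on an object; the grip force is fixed at half the most. Time passes only in rows, so rows that do not move let the fingers close. It gives the time, the measured TCP pose, the force and the opening at its end, in the units of the state.
- telemetry.get_obs(): the state, without advancing time (a new reading comes with each control period).
- imaging.camera(name): name is "scene" or "top" or "wrist"; returns a dict with "pixels" (400x640x3 uint8, blue, green, red), "vfov" (degrees; the focal length in pixels is half the picture's height over the tangent of half this angle, whatever the lens; pixels are square), "cx", "cy" (the principal point, pixels), "distortion" ([k1, k2, p1, p2, k3] as OpenCV has them; the pictures are not rectified), "R" (3x3) and "t" (3): a world point X has camera coordinates R X + t. Camera axes: x right, y down, z forward; pixel columns grow to the right and rows downward; lengths in m; the calibration is good to about 2 mm. A picture is of the moment at which its call begins. There is no depth.
- ctrl.hand_in(): hands the job in, once; it reports no verdict.
The state is a dict: "time_s": time; "q": joint angles; "dq": joint speeds; "joint_efforts": joint torques, N m; "eef_pos": TCP position; "eef_rot": TCP orientation; "wrist_force": force on the tool from outside, world axes, zero at the start; "torque": the same for the moment, N m; "opening": opening from 0.0 (shut) to 1.0 (fully open).
Only numpy, scipy, OpenCV 4.12 (cv2) and the standard library are available. Lean on these libraries where they do the work, as an engineer would, in place of code of your own. Each camera call takes 0.05 s, during which the arm holds its last target.

## Working session

There is one attempt and no reset: what is moved stays moved. The work goes in short steps, Python scripts to look and compute and a shell command to move; the robot and the scene stay as the last step left them, time stands still between calls to the robot, and variables do not carry over. Pictures are saved under pics/ and viewed, and the job is handed in when it is done.

```bash
ls; mkdir -p pics; cat > h.py <<'E'
import sys
sys.path.insert(0,'.')
import numpy as np, cv2
from bench import telemetry, imaging, ctrl
def snap(name,fn):
    c=imaging.camera(name); cv2.imwrite('pics/'+fn,c['pixels'])
    import pickle; pickle.dump(c,open('pics/'+fn+'.pkl','wb')); return c
def K(c):
    f=200/np.tan(np.radians(c['vfov'])/2); return np.array([[f,0,c['cx']],[0,f,c['cy']],[0,0,1.]])
def proj(c,X):
    X=np.atleast_2d(X).astype(float); p,_=cv2.projectPoints(X,cv2.Rodrigues(np.array(c['R'],float))[0],np.array(c['t'],float),K(c),np.array(c['distortion'],float)); return p[:,0]
E
python3 - <<'E'
from h import *
o=telemetry.get_obs(); print(o)
for n in('scene','top','wrist'):
    c=snap(n,n+'0.png'); print(n,c['vfov'],c['cx'],c['cy'],c['distortion'],-np.array(c['R']).T@np.array(c['t']))
E
```

```text
pics
{'time_s': 0.0, 'q': array([-1.48828519e+00,  1.81548697e-01,  1.60800916e+00, -2.24107703e-05,
        1.35377956e+00, -2.06300182e-01]), 'dq': array([-0.00053745,  0.00050736, -0.00021624, -0.00055369,  0.00092312,
        0.00031264]), 'joint_efforts': array([-2.10074982e-04, -4.44872403e+01, -3.51336801e+01, -2.34669606e-04,
        9.37944045e-03,  1.48912648e-05]), 'eef_pos': array([ 0.16373109, -0.55062353,  0.23037928]), 'eef_rot': array([-8.71386324e-04,  9.89590884e-01,  1.43906643e-01,  4.30415852e-05]), 'wrist_force': array([-0.598567  , -0.87053178, -0.21530052]), 'torque': array([-0.04473542, -0.00978828,  0.00411759]), 'opening': 0.9963470488725359}
scene 53.85832177532115 315.90786862531485 201.28158000730173 [-0.08896984  0.          0.          0.          0.        ] [ 1.01579222 -0.42681454  1.05200809]
top 46.370440310621326 316.79695263949304 196.24308456823763 [-0.11340734  0.          0.          0.          0.        ] [0.32028628 0.05188647 1.72904609]
wrist 71.0560916948481 315.3959035353226 195.8859191212796 [-0.01533328  0.          0.          0.          0.        ] [ 0.23294244 -0.53213664  0.3718297 ]
```

View pics/scene0.png

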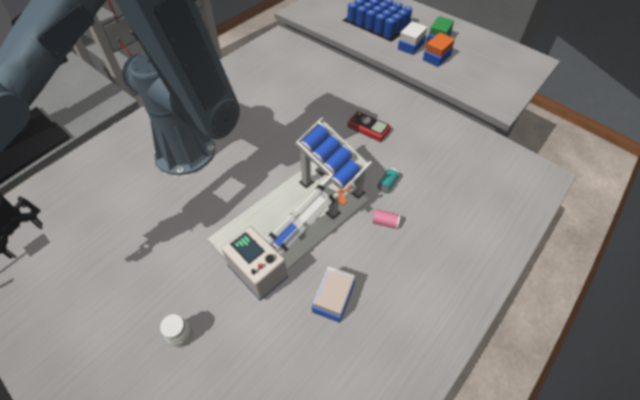

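View pics/top0.png

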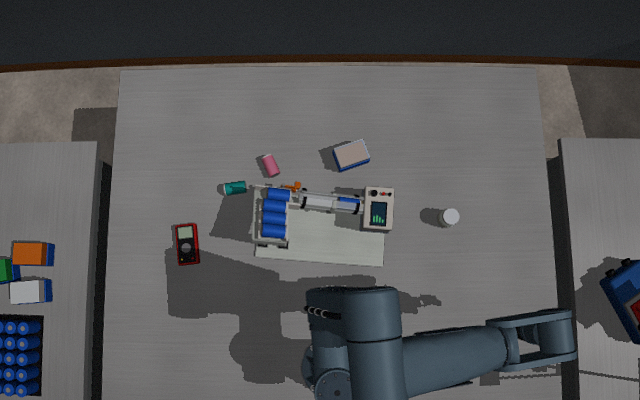

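View pics/wrist0.png

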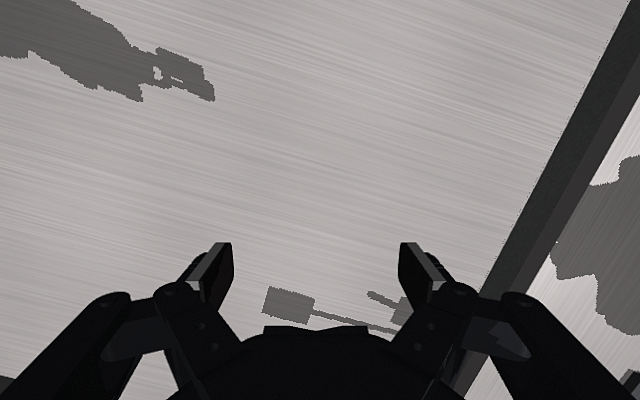

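```bash
python3 - <<'E'
import cv2
a=cv2.imread('pics/top0.png')[170:280,210:410]; cv2.imwrite('pics/topz.png',cv2.resize(a,None,fx=4,fy=4,interpolation=cv2.INTER_CUBIC))
a=cv2.imread('pics/scene0.png')[105:305,205:405]; cv2.imwrite('pics/scenez.png',cv2.resize(a,(600,600),interpolation=cv2.INTER_CUBIC))
E
```

```text
(no output)
```

View pics/topz.png

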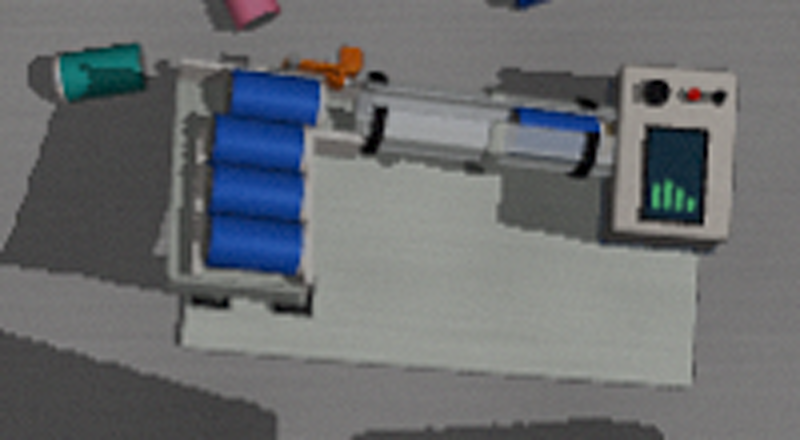

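View pics/scenez.png

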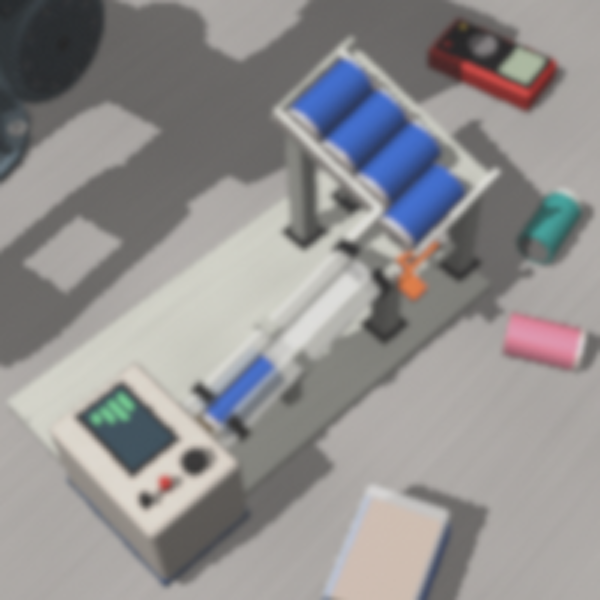

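```bash
cat >> h.py <<'E'
import pickle
def deckR(yaw):
    s15,c15=np.sin(np.radians(15)),np.cos(np.radians(15)); s=np.sin(np.radians(22))
    # x=(c15,0,-s15) at yaw0; y=(a,b,-s), perpendicular
    a=-s*s15/c15; b=np.sqrt(1-a*a-s*s)
    x=np.array([c15,0,-s15]); y=np.array([a,b,-s]); z=np.cross(x,y)
    Rz=cv2.Rodrigues(np.array([0,0,yaw]))[0]
    return Rz@np.c_[x,y,z]
def cyl(c,x0,x1,r=23):
    t=np.linspace(0,2*np.pi,48); 
    return np.vstack([np.c_[np.full(48,x),c[1]+r*np.cos(t),c[2]+r*np.sin(t)] for x in (x0,x1)])/1000
def load(fn): return pickle.load(open('pics/'+fn+'.pkl','rb'))
def bluemask(img):
    h=cv2.cvtColor(img,cv2.COLOR_BGR2HSV); return cv2.inRange(h,(105,130,40),(125,255,255))
E
cat > fit.py <<'E'
from h import *
from scipy.optimize import minimize
cs=[load('top0.png'),load('scene0.png')]
S=4
boxes=[(250,178,300,245),(290,110,372,190)]
ms=[]
for c,b in zip(cs,boxes):
    m=bluemask(c['pixels']); mm=np.zeros_like(m); mm[b[1]:b[3],b[0]:b[2]]=m[b[1]:b[3],b[0]:b[2]]
    print((mm>0).sum()); ms.append(cv2.resize(cv2.resize(mm,None,fx=S,fy=S,interpolation=cv2.INTER_LINEAR),None,fx=1,fy=1)>127)
cells=[(-23,0,23),(-37,-45,23),(-37,-91,23),(-37,-138,23)]
def render(p,c,b):
    R=deckR(p[0]); im=np.zeros((400*S,640*S),np.uint8)
    for q in cells:
        X=cyl(q,q[0]-40+p[4],q[0]+40+p[5])@R.T+p[1:4]
        u=proj(c,X)
        h=cv2.convexHull((((u+.5)*S-.5)).astype(np.float32)).round(2)
        cv2.fillConvexPoly(im,(h*16).astype(np.int32),1,shift=4)
    return im
def cost(p):
    e=0
    for c,m,b in zip(cs,ms,boxes):
        r=render(p,c,b)>0; e+=(r^m).sum()/m.sum()
    return e+1e-4*(p[4]**2+p[5]**2)
# init from top
best=None
for y0 in (-1.6,-1.5):
  for X in (.5,.55):
    for z in (.2,.3):
      c=cs[0]
      # place origin so that proj matches 281,194
      p0=np.array([y0,X,.2,z,0,0])
      r=minimize(cost,p0,method='Nelder-Mead',options=dict(initial_simplex=p0+np.vstack([np.zeros(6),np.diag([.1,.05,.05,.05,3,3])]),maxiter=900,xatol=1e-5,fatol=1e-5))
      r=minimize(cost,r.x,method='Nelder-Mead',options=dict(initial_simplex=r.x+np.vstack([np.zeros(6),np.diag([.05,.01,.01,.01,3,3])]),maxiter=900,xatol=1e-5,fatol=1e-5))
      print(r.fun,r.x.round(4))
      if best is None or r.fun<best.fun: best=r
np.save('pose.npy',best.x)
E
python3 fit.py
```

```text
1106
1310
0.28849710388718774 [ -1.6565   0.5855   0.1653   0.154    8.3267 -11.2585]
0.28732928453102674 [-1.6527  0.5851  0.1706  0.154  13.0097 -7.9347]
0.2892317794899114 [ -1.6471   0.5852   0.1639   0.1522   6.2995 -12.2222]
0.2952268188937692 [-1.6525  0.5859  0.1733  0.1559 16.6328 -3.5904]
0.2874857266188716 [-1.6535  0.5854  0.1674  0.1539 10.2457 -8.5109]
0.29399906162790496 [-1.6473  0.5864  0.1749  0.1541 17.2805 -4.2368]
0.2854795646762785 [-1.6542  0.5854  0.1672  0.1529  9.9131 -9.6767]
0.2903462316900053 [-1.6532  0.5858  0.1711  0.1554 14.3948 -6.8257]
```

```bash
cat > ov.py <<'E'
from h import *
def overlay(c,p,box,S,fn,cells,lines=True):
    x0,y0,x1,y1=box
    im=cv2.resize(c['pixels'][y0:y1,x0:x1],None,fx=S,fy=S,interpolation=cv2.INTER_CUBIC)
    R=deckR(p[0]); T=lambda X:((proj(c,np.array(X)/1000@R.T+p[1:4])-[x0,y0]+.5)*S-.5)
    D=lambda X,col:cv2.polylines(im,[np.round(T(X)).astype(int)],False,col,1,cv2.LINE_AA)
    for q in cells:
        for s in(-40,40):
            t=np.linspace(0,2*np.pi,40); D(np.c_[np.full(40,q[0]+s),q[1]+23*np.cos(t),q[2]+23*np.sin(t)],(0,255,255))
    if lines:
        D([[-105,-172,0],[9,-172,0],[9,31,0],[-105,31,0],[-105,-172,0]],(0,0,255))
        D([[3,-168,26],[3,-28,26]],(0,255,0)); D([[3,-24,26],[52,-24,26]],(0,255,0)); D([[-81,24,26],[52,24,26]],(0,255,0))
        D([[-81,-168,20],[-81,-33,20]],(0,255,0))
        for X in(52,292,267):
            t=np.linspace(0,2*np.pi,40); D(np.c_[np.full(40,X),24.5*np.cos(t),23+24.5*np.sin(t)],(255,0,255))
        D([[33,20,30],[33,17.5,30],[33,17.5,38]],(255,255,0))
    cv2.imwrite('pics/'+fn,im)
cells=[(-23,0,23),(-37,-45,23),(-37,-91,23),(-37,-138,23)]
if __name__=='__main__':
    p=np.load('pose.npy')
    overlay(load('top0.png'),p,(230,170,390,260),5,'ovt%s.png'%sys.argv[1],cells)
    overlay(load('scene0.png'),p,(255,105,385,255),4,'ovs%s.png'%sys.argv[1],cells)
E
python3 ov.py 0; python3 -c "
from h import *
c=load('top0.png');print(c['pixels'][195:198,255:300].tolist()[0])"
```

```text
[[130, 135, 131], [127, 131, 129], [123, 128, 126], [123, 128, 126], [128, 133, 129], [106, 111, 109], [71, 74, 71], [65, 69, 67], [67, 69, 67], [72, 74, 73], [68, 72, 72], [52, 57, 54], [60, 42, 35], [133, 63, 26], [150, 70, 23], [149, 69, 29], [152, 72, 30], [154, 74, 31], [153, 73, 30], [153, 71, 24], [158, 74, 30], [160, 79, 33], [162, 80, 34], [162, 83, 35], [167, 85, 41], [166, 83, 38], [166, 86, 39], [166, 83, 38], [169, 88, 40], [166, 85, 40], [170, 88, 42], [167, 83, 37], [169, 87, 40], [163, 80, 30], [153, 79, 43], [166, 152, 147], [143, 145, 145], [127, 133, 129], [130, 135, 131], [129, 136, 132], [119, 123, 122], [115, 121, 118], [120, 124, 123], [83, 90, 90], [101, 97, 97]]
```

View pics/ovt0.png

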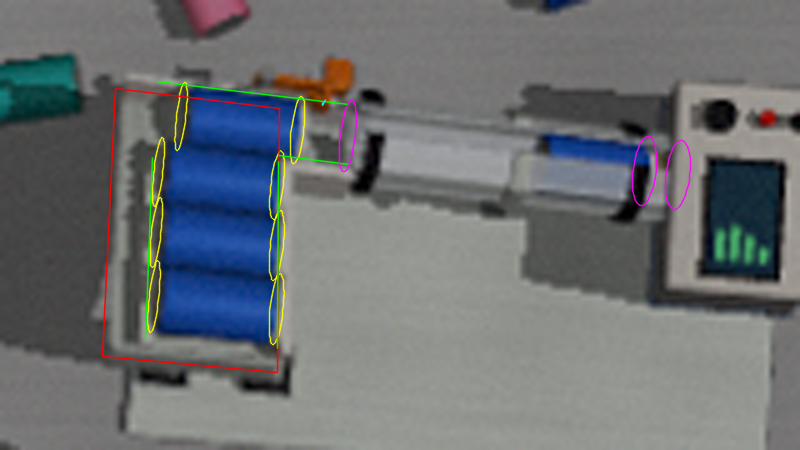

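View pics/ovs0.png

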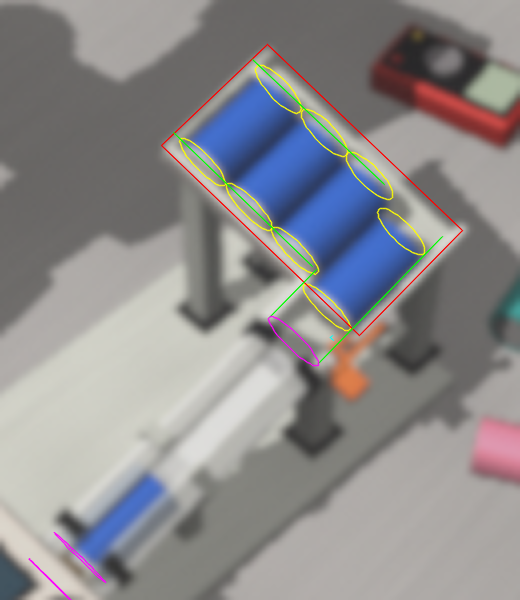

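```bash
python3 -m pendant '[[[0.18,-0.18,-0.15,0,0,0],[0.18,-0.18,-0.15,0,0,0],[0.2,-0.2,-0.1,0,0,0],[0.2,-0.2,-0.1,0,0,0],[0.2,-0.2,-0.1,0,0,0],[0.2,-0.2,-0.1,0,0,0],[0.2,-0.2,-0.1,0,0,0],[0.2,-0.2,-0.1,0,0,0],[0.2,-0.2,-0.1,0,0,0],[0.2,-0.2,-0.1,0,0,0],[0.2,-0.2,-0.1,0,0,0],[0.2,-0.2,-0.1,0,0,0]]]' 1
```

```text
time_s: 1.65
eef_pos: [0.4888, 0.0514, 0.4983]
eef_rot: [-0.004, 0.99, 0.14, 0.002]
wrist_force: [1.8, -1.4, 0.5]
opening: 0.001
```

```bash
python3 -m pendant '[[[0.1,0,0,0,0,-0.055],[0.1,0,0,0,0,-0.055],[0.1,0,0,0,0,-0.055],[0,0,0,0,0,-0.055],[0,0,0,0,0,-0.055],[0,0,0,0,0,-0.055],[0,0,0,0,0,-0.055],[0,0,0,0,0,0]]]'
python3 - <<'E'
from h import *
c=snap('wrist','w1.png'); R=np.array(c['R']); print(R.round(3),(-R.T@c['t']).round(4)); o=telemetry.get_obs(); print(o['q'].round(3),o['eef_pos'],o['eef_rot'])
E
```

```text
time_s: 2.65
eef_pos: [0.5447, 0.0843, 0.4968]
eef_rot: [-0.004, 0.719, 0.695, 0.003]
wrist_force: [-0.6, 0.7, 0.0]
opening: -0.001
[[ 0.999 -0.036 -0.001]
 [-0.035 -0.962  0.27 ]
 [-0.011 -0.27  -0.963]] [0.5485 0.1526 0.6387]
[-0.067  0.048  1.234  0.009  1.862 -0.027] [0.54473798 0.08426792 0.49673898] [-0.00391081  0.72007365  0.69388205  0.00251782]
```

View pics/w1.png

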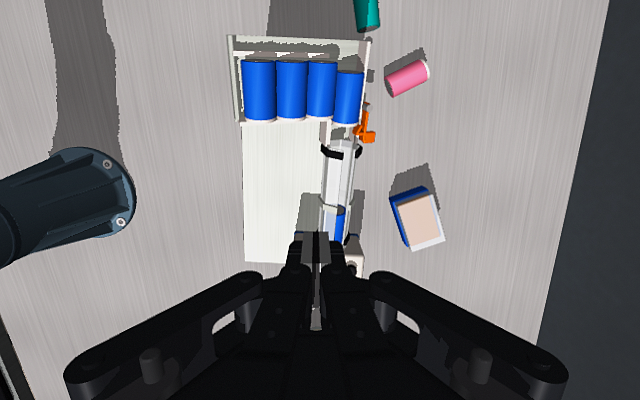

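```bash
python3 - <<'E'
import re
s=open('fit.py').read()
s=s.replace("cs=[load('top0.png'),load('scene0.png')]","cs=[load('top0.png'),load('scene0.png'),load('w1.png')]").replace("(290,110,372,190)]","(290,110,372,190),(220,40,370,135)]")
s=s.replace("for y0 in (-1.6,-1.5):\n  for X in (.5,.55):\n    for z in (.2,.3):","for y0 in (-1.65,):\n  for X in (.585,):\n    for z in (.12,.15,.17):").replace("np.save","for i in range(3): cs_=cs[i:i+1]; print(i,((render(best.x,cs[i],0)>0)^ms[i]).sum()/ms[i].sum())\nnp.save")
open('fit.py','w').write(s)
o=open('ov.py').read()
o+="    overlay(load('w1.png'),p,(220,25,390,265),3 if 0 else 2.5,'ovw%s.png'%sys.argv[1],cells)\n"
open('ov.py','w').write(o)
E
python3 fit.py; python3 ov.py 1
```

```text
1106
1310
6496
0.36648343038941733 [-1.6604  0.5863  0.1662  0.1491  7.5882 -5.7506]
0.37002943077224537 [ -1.658    0.5862   0.161    0.1479   2.2324 -11.3686]
0.3723840149470045 [ -1.66     0.5857   0.1602   0.1472   1.3762 -12.1664]
0 0.05392267691612028
1 0.2500954380606986
2 0.05340030019628218
```

View pics/ovw1.png

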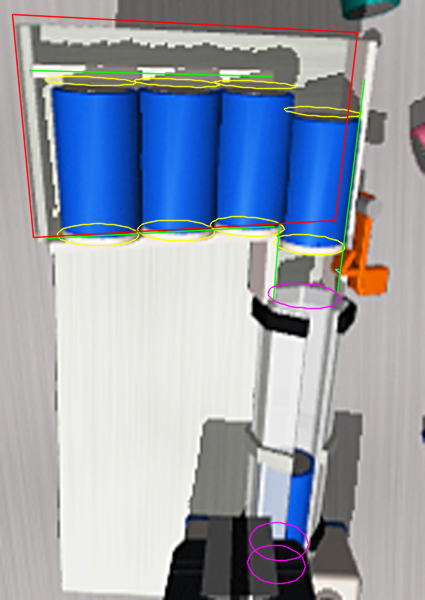

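View pics/ovt1.png

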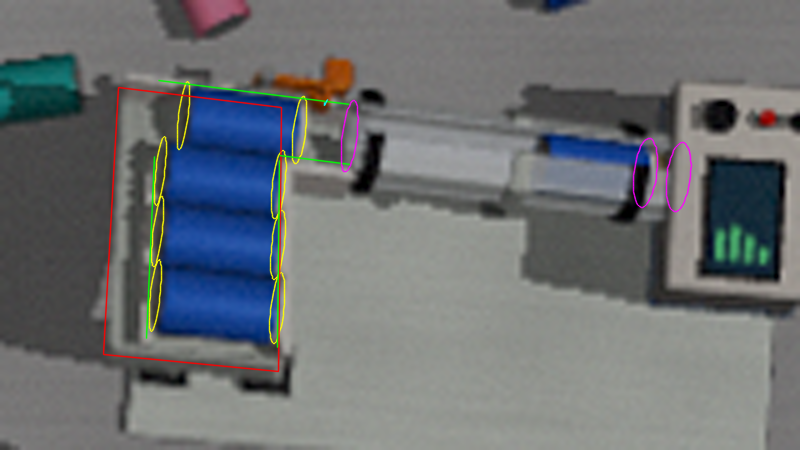

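View pics/ovs1.png

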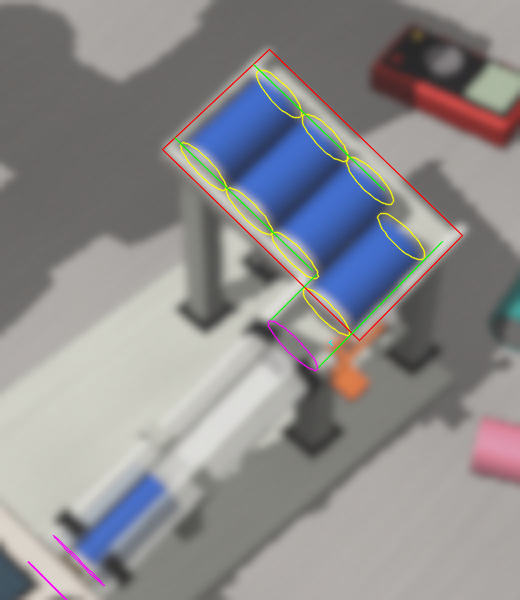

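```bash
cat >> h.py <<'E'
from scipy.spatial.transform import Rotation as Ro
def tool():
    o=telemetry.get_obs(); q=o['eef_rot']; return np.array(o['eef_pos']),Ro.from_quat([q[1],q[2],q[3],q[0]])
def goto(dx,dy,dz,p=None):
    """remaining shift (units, tool axes now) and turn units to deck pos mm, tool aligned"""
    p=np.load('pose.npy') if p is None else p
    R=deckR(p[0]); tgt=R@(np.array([dx,dy,dz])/1000)+p[1:4]
    Rt=Ro.from_matrix(np.c_[-R[:,0],R[:,1],-R[:,2]])
    P,Q=tool(); print('deck now',((R.T@(P-p[1:4]))*1000).round(1)); 
    print('shift units',(Q.inv().apply(tgt-P)/.2).round(4),'turn units',((Q.inv()*Rt).as_rotvec()/np.pi).round(4),'tgt',tgt.round(4))
    print('shift in final axes',(Rt.inv().apply(tgt-P)/.2).round(4))
E
python3 -c "
from h import *
goto(-95,0,130)"
```

```text
deck now [  -7.6 -170.2  316.6]
shift units [0.6975 0.4624 1.0419] turn units [0.1231 0.0827 0.0003] tgt [0.6419 0.2221 0.2894]
shift in final axes [0.437  0.8509 0.9332]
```

```bash
python3 -m pendant '[[[0,0,0,0.041,0.0275,0],[0,0,0,0.041,0.0275,0],[0,0,0,0.041,0.0275,0],[0.15,0.25,0,0,0,0],[0.15,0.25,0,0,0,0],[0.14,0.25,0,0,0,0],[0,0.1,0.2,0,0,0],[0,0,0.2,0,0,0],[0,0,0,0,0,0]]]'
python3 - <<'E'
from h import *
goto(-95,0,130)
c=snap('wrist','w2.png'); R=np.array(c['R']); print((-R.T@c['t']).round(4)); o=telemetry.get_obs(); print(o['q'].round(3))
E
```

```text
time_s: 3.82
eef_pos: [0.6887, 0.1942, 0.372]
eef_rot: [-0.238, 0.711, 0.661, -0.044]
wrist_force: [0.7, -0.2, 0.0]
opening: 0.003
deck now [-93.5  11.9 228.2]
shift units [ 0.0011 -0.053   0.4917] turn units [-0.0045 -0.0028 -0.0117] tgt [0.6419 0.2221 0.2894]
shift in final axes [ 0.0075 -0.0597  0.4909]
[0.7522 0.2209 0.5145]
[-0.017  0.709  0.676  0.331  2.134  0.18 ]
```

View pics/w2.png

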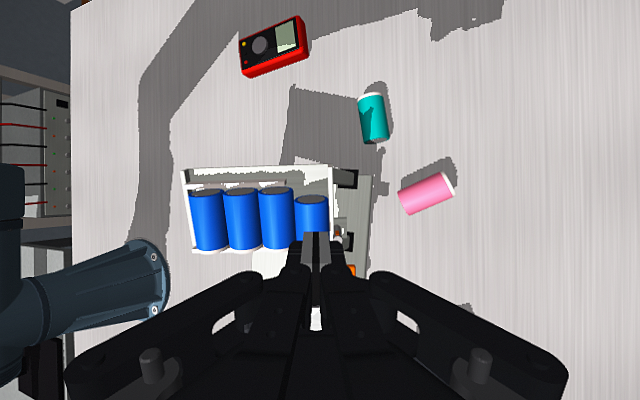

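```bash
cat > fit2.py <<'E'
from h import *
from scipy.optimize import minimize
from ov import overlay,cells
cs=[load('top0.png'),load('w1.png'),load('w2.png')]
S=4
boxes=[(250,178,300,245),(220,40,370,135),(180,180,294,256)]
ms=[];bm=[]
for c,b in zip(cs,boxes):
    m=bluemask(c['pixels']); k=np.zeros((400*S,640*S),bool); k[b[1]*S:b[3]*S,b[0]*S:b[2]*S]=1
    ms.append((cv2.resize(m,None,fx=S,fy=S,interpolation=cv2.INTER_LINEAR)>127)&k); bm.append(k)
def render(p,c):
    R=deckR(p[0]); im=np.zeros((400*S,640*S),np.uint8)
    for q in cells:
        u=proj(c,cyl(q,q[0]-40+p[4],q[0]+40+p[5])@R.T+p[1:4])
        h=cv2.convexHull((((u+.5)*S-.5)).astype(np.float32))
        cv2.fillConvexPoly(im,np.round(h*16).astype(np.int32),1,shift=4)
    return im>0
def costs(p): return [((render(p,c)&k)^m).sum()/m.sum() for c,m,k in zip(cs,ms,bm)]
def cost(p): return np.dot(costs(p),[.5,1,1])+1e-4*(p[4]**2+p[5]**2)
best=None
for z in (.14,.15,.16):
    x=np.array([-1.66,.586,.163,z,2,-3])
    for k in range(3):
        r=minimize(cost,x,method='Nelder-Mead',options=dict(initial_simplex=x+np.vstack([np.zeros(6),np.diag([.02,.01,.01,.01,3,3])]),maxiter=500,xatol=1e-5,fatol=1e-5)); x=r.x
    print(r.fun,r.x.round(4),np.round(costs(r.x),4))
    if best is None or r.fun<best.fun: best=r
np.save('pose.npy',best.x)
overlay(cs[1],best.x,(220,25,390,265),2.5,'ovw1b.png',cells)
overlay(cs[2],best.x,(175,155,375,285),4,'ovw2b.png',cells)
E
python3 fit2.py
```

```text
0.14839756308556407 [-1.6571  0.5872  0.165   0.1407  4.9053 -6.1631] [0.0525 0.0287 0.0873]
0.14798496580905082 [-1.6592  0.5872  0.1659  0.141   6.1179 -4.992 ] [0.0515 0.029  0.087 ]
0.14899196778894794 [-1.6568  0.5873  0.167   0.141   6.9375 -4.0254] [0.0522 0.0292 0.0872]
```

View pics/ovw1b.png

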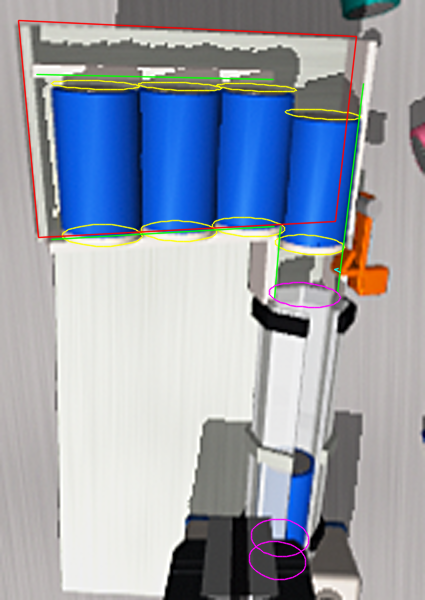

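View pics/ovw2b.png

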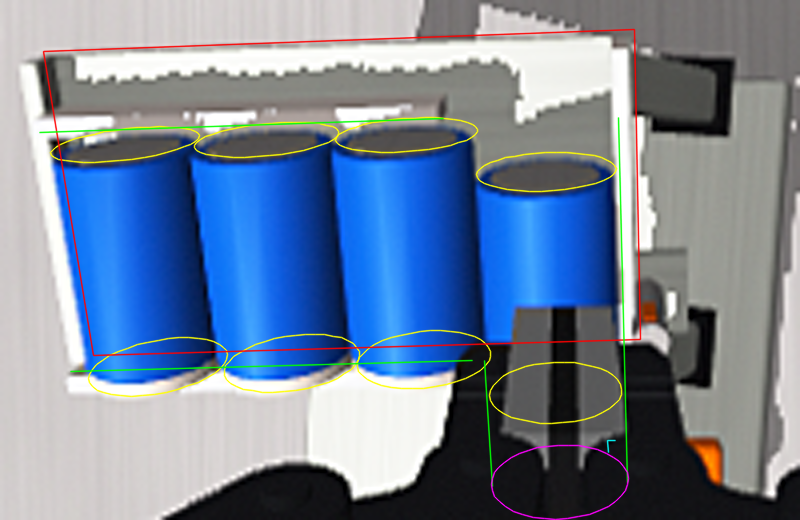

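```bash
python3 -c "
from h import *
goto(-85,0,60)"
```

```text
deck now [-95.8   8.1 238.2]
shift units [-0.0637 -0.0305  0.8907] turn units [-0.0028 -0.003  -0.0117] tgt [0.6164 0.2314 0.2165]
shift in final axes [-0.0539 -0.0405  0.8909]
```

```bash
python3 -m pendant '[[[-0.02,-0.02,0.2,-0.003,-0.003,-0.012],[-0.02,-0.02,0.2,0,0,0],[-0.01,0,0.2,0,0,0],[0,0,0.2,0,0,0],[0,0,0,0,0,0]]]'
python3 - <<'E'
from h import *
goto(-85,0,14)
from ov import overlay,cells
c=snap('wrist','w3.png'); overlay(c,np.load('pose.npy'),(170,60,490,300),2.5,'w3o.png',cells)
E
```

```text
time_s: 4.5
eef_pos: [0.633, 0.2247, 0.249]
eef_rot: [-0.22, 0.704, 0.675, -0.026]
wrist_force: [-0.1, -0.4, 1.6]
opening: 0.001
deck now [-88.4   3.1  96.9]
shift units [-0.018  -0.0291  0.4136] turn units [ 0.0105 -0.0008 -0.0005] tgt [0.5996 0.2439 0.1755]
shift in final axes [-0.0169 -0.0154  0.4144]
```

View pics/w3o.png

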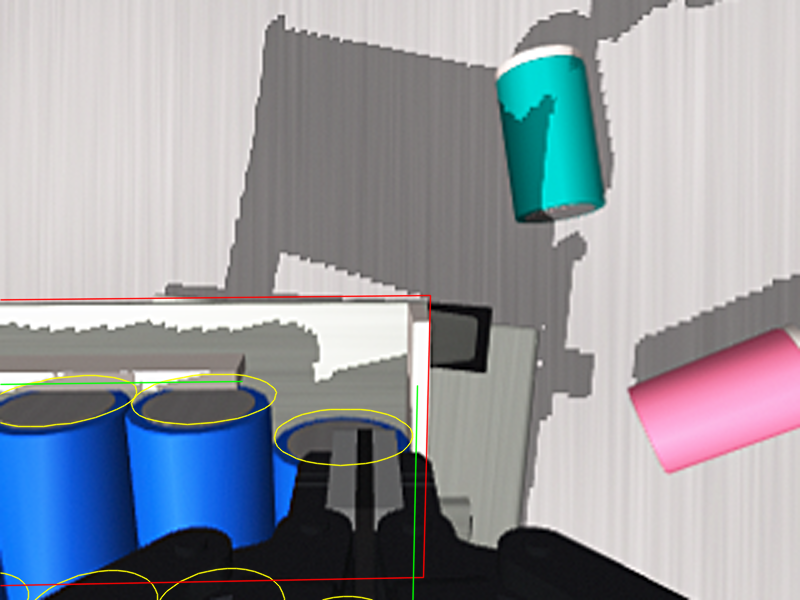

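```bash
python3 -m pendant '[[[-0.01,-0.015,0.1,0.0105,0,0],[0,0,0.15,0,0,0],[0,0,0.1,0,0,0],[0,0,0,0,0,0]]]'
python3 - <<'E'
from h import *
goto(-85,0,14)
from ov import overlay,cells
c=snap('wrist','w4.png'); overlay(c,np.load('pose.npy'),(200,100,440,280),3.2,'w4o.png',cells)
E
```

```text
time_s: 5.05
eef_pos: [0.6125, 0.2402, 0.1945]
eef_rot: [-0.227, 0.701, 0.675, -0.032]
wrist_force: [0.2, 0.6, -0.1]
opening: -0.0
deck now [-87.4   4.7  36.7]
shift units [-0.0127 -0.0254  0.113 ] turn units [ 0.0047 -0.0014 -0.0001] tgt [0.5996 0.2439 0.1755]
shift in final axes [-0.0122 -0.0237  0.1134]
```

View pics/w4o.png

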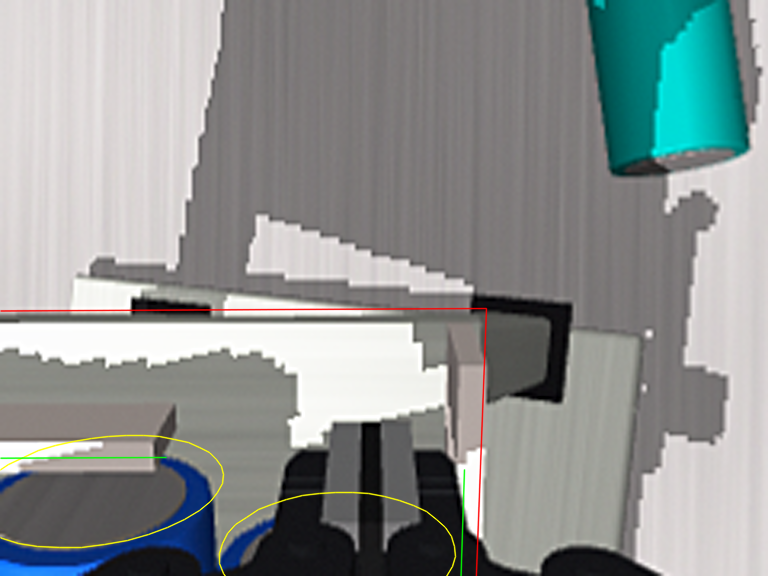

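```bash
python3 -m pendant '[[[-0.012,-0.024,0.06,0.004,-0.001,0],[0,0,0.05,0,0,0],[0,0,0,0,0,0]]]'
python3 - <<'E'
from h import *
goto(-75,0,14)
print(telemetry.get_obs()['wrist_force'])
E
```

```text
time_s: 5.48
eef_pos: [0.6014, 0.2435, 0.1777]
eef_rot: [-0.229, 0.7, 0.675, -0.035]
wrist_force: [-0.2, 0.4, -0.5]
opening: -0.001
deck now [-85.3   0.9  16.7]
shift units [-0.0515 -0.0045  0.0135] turn units [ 0.002  -0.0004  0.0001] tgt [0.5987 0.2343 0.1729]
shift in final axes [-0.0514 -0.0044  0.0136]
[-0.21620584  0.43482152 -0.45043048]
```

```bash
python3 -m pendant '[[[-0.03,-0.005,0.01,0.002,0,0],[-0.03,0,0,0,0,0],[-0.03,0,0,0,0,0],[-0.03,0,0,0,0,0],[-0.03,0,0,0,0,0],[-0.03,0,0,0,0,0]]]'
python3 - <<'E'
from h import *
goto(26,0,14)
E
```

```text
time_s: 6.22
eef_pos: [0.5971, 0.2085, 0.1675]
eef_rot: [-0.232, 0.699, 0.676, -0.036]
wrist_force: [-0.2, 2.8, 0.5]
opening: -0.002
deck now [-48.7   0.   15.6]
shift units [-0.3734 -0.0009  0.0066] turn units [ 0.0005 -0.0012  0.0007] tgt [0.5901 0.1371 0.1468]
shift in final axes [-0.3734 -0.      0.008 ]
```

```bash
python3 -m pendant '[[[-0.03,0,0,0,0,0],[-0.03,0,0,0,0,0],[-0.03,0,0,0,0,0],[-0.03,0,0,0,0,0],[-0.03,0,0,0,0,0],[-0.03,0,0,0,0,0]]]'
python3 - <<'E'
from h import *
goto(26,0,14)
from ov import overlay,cells
c=snap('wrist','w5.png');cv2.imwrite('pics/w5z.png',cv2.resize(c['pixels'][100:300,180:460],None,fx=2.5,fy=2.5))
c=snap('top','t5.png');cv2.imwrite('pics/t5z.png',cv2.resize(c['pixels'][170:260,230:390],None,fx=5,fy=5,interpolation=2))
E
```

```text
time_s: 6.98
eef_pos: [0.5938, 0.1706, 0.1574]
eef_rot: [-0.232, 0.699, 0.675, -0.036]
wrist_force: [-0.1, 1.0, 0.2]
opening: 0.0
deck now [-9.3  0.1 15.7]
shift units [-0.1765 -0.0006  0.0081] turn units [ 0.0005 -0.001   0.0004] tgt [0.5901 0.1371 0.1468]
shift in final axes [-0.1764 -0.0004  0.0086]
```

View pics/w5z.png

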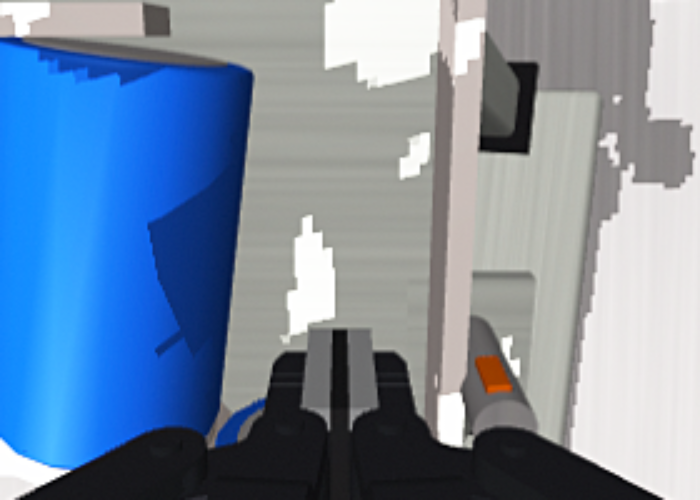

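View pics/t5z.png

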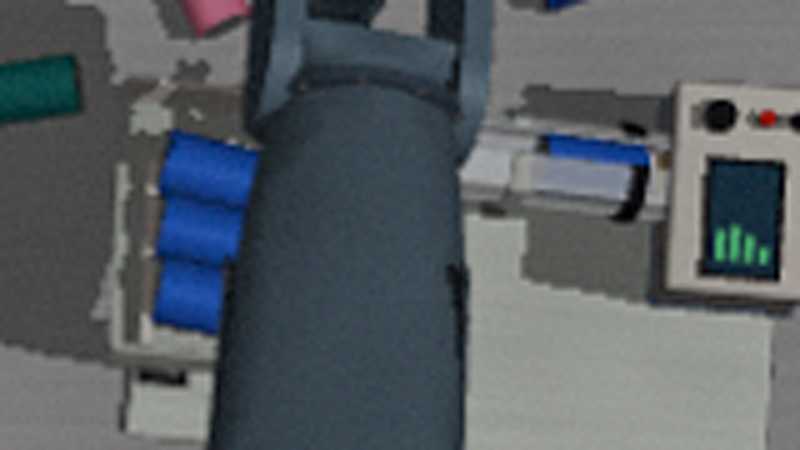

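```bash
python3 -m pendant '[[[-0.03,0,0,0,0,0],[-0.03,0,0,0,0,0],[-0.03,0,0,0,0,0],[-0.03,0,0,0,0,0]]]'
python3 - <<'E'
from h import *
goto(26,0,14); print(telemetry.get_obs()['wrist_force'])
c=snap('wrist','w6.png');cv2.imwrite('pics/w6z.png',cv2.resize(c['pixels'][100:300,180:460],None,fx=2.5,fy=2.5))
c=snap('scene','s6.png');cv2.imwrite('pics/s6z.png',cv2.resize(c['pixels'][105:255,255:385],None,fx=4,fy=4,interpolation=2))
E
```

```text
time_s: 7.58
eef_pos: [0.5934, 0.1459, 0.1508]
eef_rot: [-0.23, 0.7, 0.675, -0.035]
wrist_force: [1.4, 1.0, -1.3]
opening: 0.002
deck now [16.2  1.7 16.5]
shift units [-0.0491 -0.0088  0.0121] turn units [ 0.0019 -0.0009  0.0004] tgt [0.5901 0.1371 0.1468]
shift in final axes [-0.0491 -0.0087  0.0123]
[ 1.36938238  0.9511064  -1.28496537]
```

View pics/w6z.png

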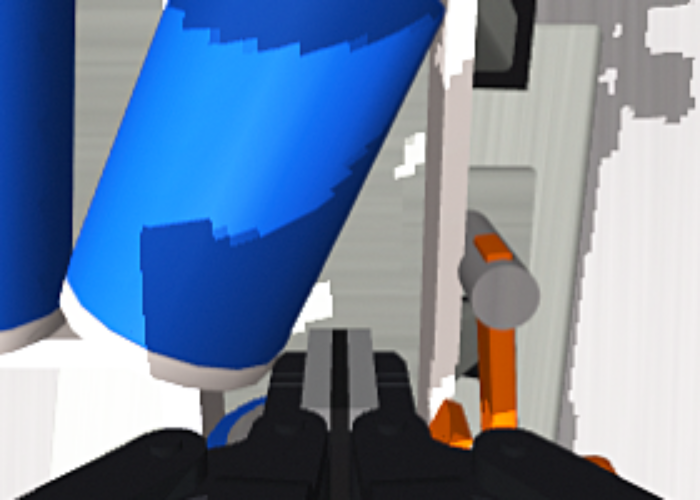

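View pics/s6z.png

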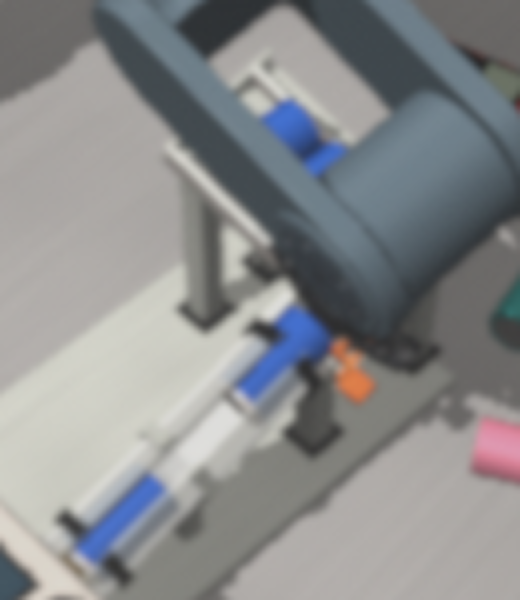

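```bash
python3 -m pendant '[[[-0.03,-0.005,0,0,0,0],[-0.03,-0.005,0.005,0,0,0]]]'
python3 - <<'E'
from h import *
goto(26,0,14); print(telemetry.get_obs()['wrist_force'])
c=snap('wrist','w7.png');cv2.imwrite('pics/w7z.png',cv2.resize(c['pixels'][100:300,180:460],None,fx=2.5,fy=2.5))
c=snap('scene','s7.png');cv2.imwrite('pics/s7z.png',cv2.resize(c['pixels'][105:255,255:385],None,fx=4,fy=4,interpolation=2))
E
```

```text
time_s: 7.92
eef_pos: [0.5895, 0.1338, 0.1472]
eef_rot: [-0.23, 0.7, 0.675, -0.036]
wrist_force: [0.1, -0.1, 0.3]
opening: -0.006
deck now [29.1 -0.8 15.1]
shift units [0.0156 0.0039 0.0056] turn units [ 0.0015 -0.0008  0.0002] tgt [0.5901 0.1371 0.1468]
shift in final axes [0.0156 0.0039 0.0055]
[ 0.07354532 -0.14764357  0.32154311]
```

View pics/w7z.png

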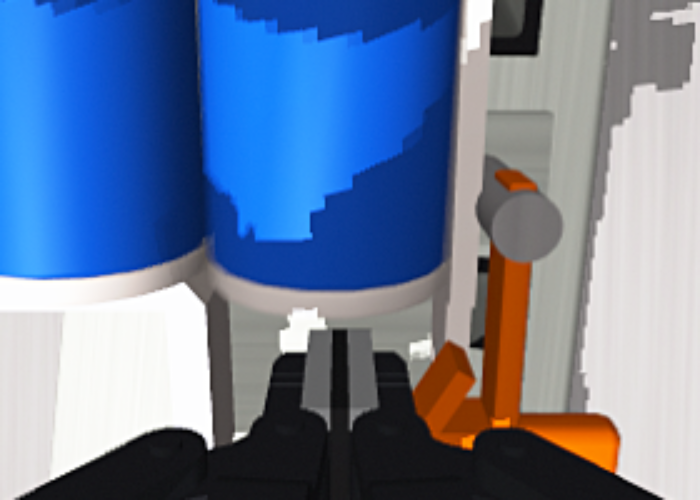

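View pics/s7z.png

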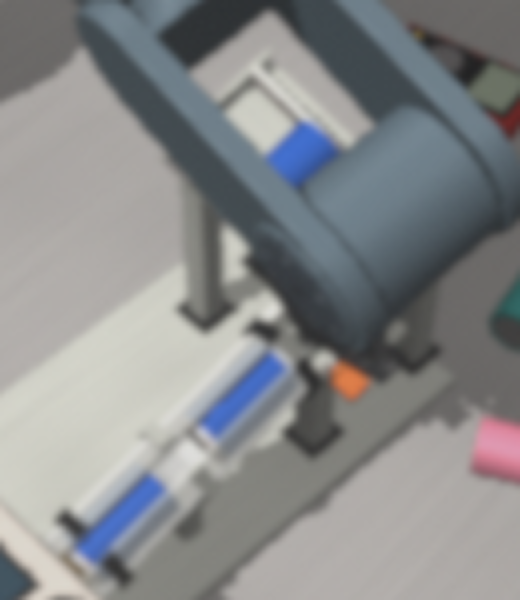

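```bash
python3 -m pendant '[[[0,0,-0.15,0,0,0],[0,0,-0.2,0,0,0],[0,0,-0.1,0,0,0],[0,0,0,0,0,0]]]'
python3 - <<'E'
from h import *
goto(-95,0,75); print(telemetry.get_obs()['wrist_force'])
c=snap('wrist','w8.png');cv2.imwrite('pics/w8z.png',cv2.resize(c['pixels'][100:300,180:460],None,fx=2.5,fy=2.5))
E
```

```text
time_s: 8.52
eef_pos: [0.6213, 0.1086, 0.2283]
eef_rot: [-0.232, 0.7, 0.675, -0.037]
wrist_force: [0.3, 0.4, -0.9]
opening: 0.001
deck now [ 29.7  -2.2 105.7]
shift units [0.6229 0.0105 0.1555] turn units [ 0.0002 -0.0009 -0.0001] tgt [0.6227 0.2369 0.2324]
shift in final axes [0.6234 0.0108 0.1537]
[ 0.25559003  0.37483885 -0.85480505]
```

View pics/w8z.png

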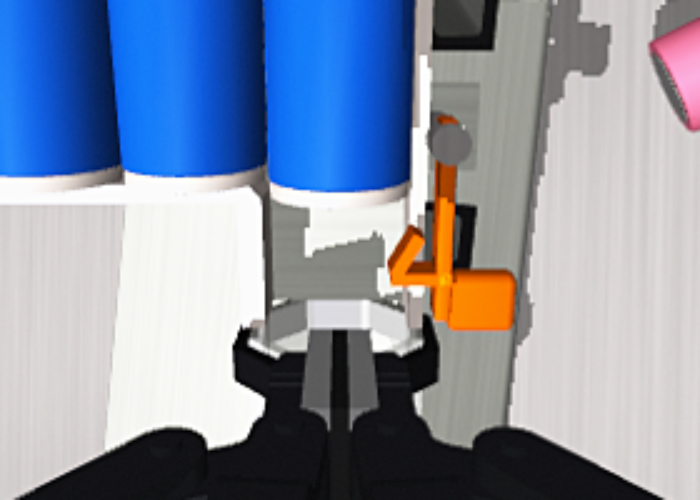

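```bash
python3 -m pendant '[[[0.25,0.005,0,0,0,0],[0.25,0.005,0,0,0,0],[0.12,0,0,0,0,0],[0,0,0.02,0,0,0]]]'
python3 - <<'E'
from h import *
from ov import overlay,cells
goto(-85,0,14)
c=load('w8.png'); overlay(c,np.load('pose.npy'),(180,100,460,300),2.5,'w8o.png',cells)
c=snap('wrist','w9.png'); overlay(c,np.load('pose.npy'),(180,100,460,300),2.5,'w9o.png',cells)
E
```

```text
time_s: 9.07
eef_pos: [0.6286, 0.2329, 0.2502]
eef_rot: [-0.236, 0.7, 0.673, -0.041]
wrist_force: [-0.4, -0.8, -0.3]
opening: 0.001
deck now [-96.2  -1.2  94.1]
shift units [-0.0575  0.0104  0.4002] turn units [-0.0032 -0.0011 -0.0012] tgt [0.5996 0.2439 0.1755]
shift in final axes [-0.0562  0.0062  0.4005]
```

View pics/w8o.png

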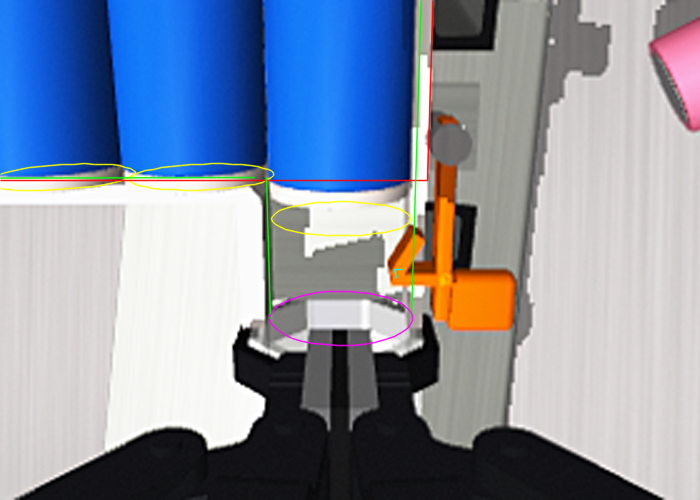

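View pics/w9o.png

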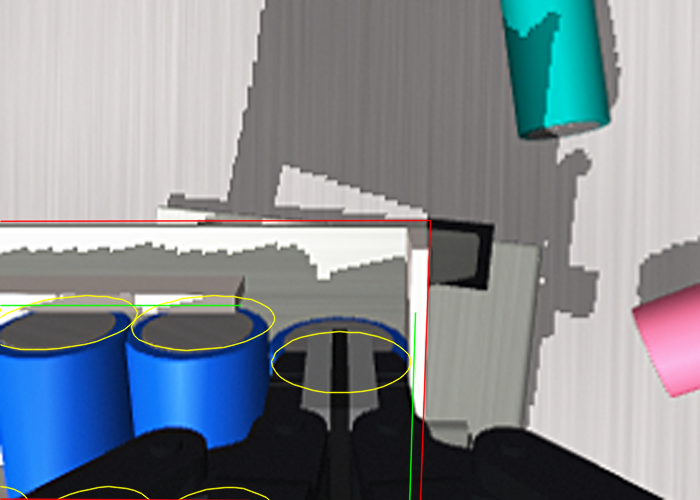

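```bash
python3 -m pendant '[[[0,0.006,0.15,-0.003,0,0],[0,0,0.1,0,0,0],[0,0,0,0,0,0]]]'
python3 - <<'E'
from h import *
from ov import overlay,cells
goto(-96,0,14)
c=snap('wrist','w10.png'); overlay(c,np.load('pose.npy'),(180,100,460,300),2.5,'w10o.png',cells)
E
```

```text
time_s: 9.5
eef_pos: [0.6081, 0.2423, 0.199]
eef_rot: [-0.234, 0.702, 0.671, -0.041]
wrist_force: [-0.5, -0.8, 0.1]
opening: -0.003
deck now [-90.2  -0.9  38.5]
shift units [0.0286 0.0053 0.1224] turn units [-0.0023 -0.0008 -0.0032] tgt [0.6005 0.2545 0.1783]
shift in final axes [0.0289 0.0047 0.1223]
```

View pics/w10o.png

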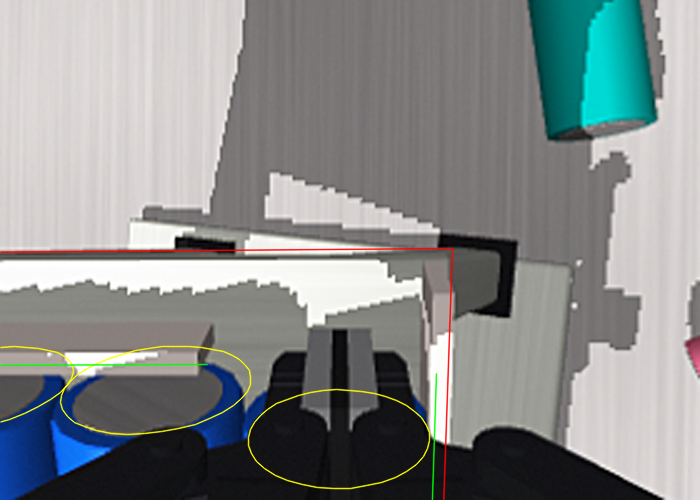

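```bash
python3 -m pendant '[[[0.035,0.005,0,-0.002,0,-0.003],[0.005,0,0.07,0,0,0],[0.005,0,0.05,0,0,0],[0,0,0,0,0,0]]]'
python3 - <<'E'
from h import *
goto(-96,0,14);print(telemetry.get_obs()['wrist_force'])
c=snap('wrist','w11.png'); cv2.imwrite('pics/w11z.png',cv2.resize(c['pixels'][100:300,180:460],None,fx=2.5,fy=2.5))
E
```

```text
time_s: 10.05
eef_pos: [0.603, 0.2568, 0.1806]
eef_rot: [-0.231, 0.7, 0.675, -0.036]
wrist_force: [-1.3, -1.1, -0.2]
opening: -0.001
deck now [-99.1   1.5  16.3]
shift units [-0.0154 -0.0074  0.0113] turn units [ 0.0013 -0.0011 -0.0003] tgt [0.6005 0.2545 0.1783]
shift in final axes [-0.0153 -0.0074  0.0113]
[-1.29437284 -1.14461014 -0.17133018]
```

View pics/w11z.png

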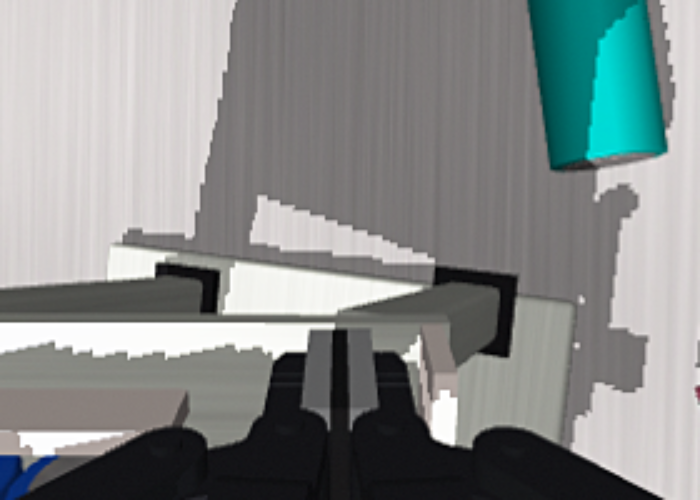

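```bash
python3 -m pendant '[[[-0.03,-0.005,0.01,0.001,-0.001,0],[-0.03,0,0,0,0,0],[-0.03,0,0,0,0,0],[-0.03,0,0,0,0,0],[-0.03,0,0,0,0,0],[-0.03,0,0,0,0,0],[-0.03,0,0,0,0,0],[-0.03,0,0,0,0,0]]]'
python3 - <<'E'
from h import *
goto(20,0,14);print(telemetry.get_obs()['wrist_force'])
c=snap('wrist','w12.png'); cv2.imwrite('pics/w12z.png',cv2.resize(c['pixels'][100:300,180:460],None,fx=2.5,fy=2.5))
c=snap('scene','s12.png');cv2.imwrite('pics/s12z.png',cv2.resize(c['pixels'][105:255,255:385],None,fx=4,fy=4,interpolation=2))
E
```

```text
time_s: 11.1
eef_pos: [0.598, 0.2093, 0.1677]
eef_rot: [-0.231, 0.7, 0.675, -0.036]
wrist_force: [0.8, 1.5, 0.3]
opening: 0.004
deck now [-49.5   0.8  15.9]
shift units [-0.3476 -0.0044  0.0084] turn units [ 0.0011 -0.0008  0.0003] tgt [0.5906 0.1429 0.1483]
shift in final axes [-0.3476 -0.004   0.0093]
[0.78815526 1.54250286 0.34850104]
```

View pics/w12z.png

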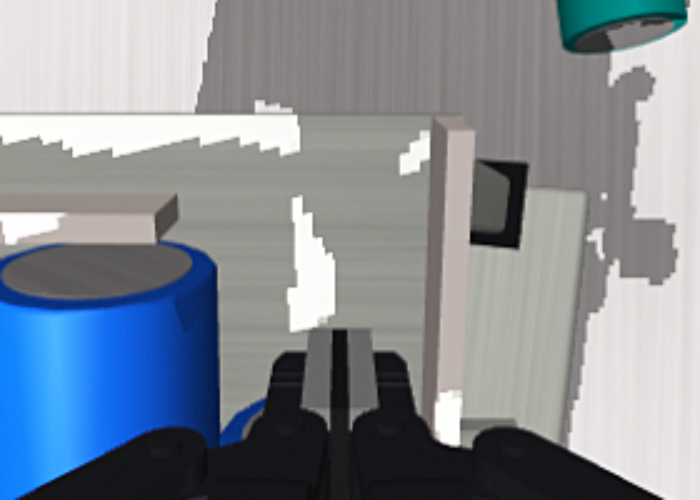

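View pics/s12z.png

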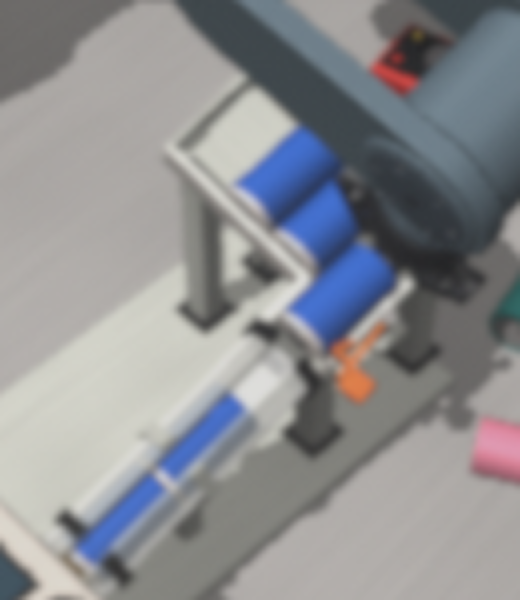

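```bash
python3 -m pendant '[[[-0.03,-0.003,0.005,0,0,0],[-0.03,0,0,0,0,0],[-0.03,0,0,0,0,0],[-0.03,0,0,0,0,0],[-0.03,0,0,0,0,0],[-0.03,0,0,0,0,0],[-0.03,0,0,0,0,0],[-0.03,0,0,0,0,0]]]'
python3 - <<'E'
from h import *
goto(20,0,14);print(telemetry.get_obs()['wrist_force'])
E
```

```text
time_s: 12.2
eef_pos: [0.5933, 0.1595, 0.1534]
eef_rot: [-0.23, 0.7, 0.675, -0.036]
wrist_force: [2.6, 1.2, -1.0]
opening: -0.003
deck now [ 2.4  0.8 15. ]
shift units [-0.0878 -0.0043  0.0048] turn units [ 0.0017 -0.0007  0.    ] tgt [0.5906 0.1429 0.1483]
shift in final axes [-0.0878 -0.0042  0.005 ]
[ 2.63929732  1.24460711 -1.02345167]
```

```bash
python3 -m pendant '[[[-0.02,-0.003,0,0,0,0],[-0.02,0,0,0,0,0],[-0.02,0,0,0,0,0]]]'
python3 - <<'E'
from h import *
goto(28,0,14);R=deckR(np.load('pose.npy')[0]); print(R.T@telemetry.get_obs()['wrist_force'])
E
```

```text
time_s: 12.58
eef_pos: [0.5917, 0.1468, 0.1504]
eef_rot: [-0.23, 0.7, 0.675, -0.036]
wrist_force: [0.5, 0.6, -0.5]
opening: 0.003
deck now [15.6  0.4 15.2]
shift units [-0.0618 -0.0018  0.0057] turn units [ 0.0018 -0.0006 -0.0001] tgt [0.5899 0.1352 0.1463]
shift in final axes [-0.0618 -0.0018  0.0058]
[-0.5323609   0.66722636 -0.40424361]
```

```bash
python3 -m pendant '[[[-0.01,0,0,0,0,0],[-0.01,0,0,0,0,0]]]'
python3 - <<'E'
from h import *
goto(28,0,14);R=deckR(np.load('pose.npy')[0]); print(R.T@telemetry.get_obs()['wrist_force'])
c=snap('wrist','w13.png'); cv2.imwrite('pics/w13z.png',cv2.resize(c['pixels'][100:300,180:460],None,fx=2.5,fy=2.5))
c=snap('scene','s13.png');cv2.imwrite('pics/s13z.png',cv2.resize(c['pixels'][105:255,255:385],None,fx=4,fy=4,interpolation=2))
E
```

```text
time_s: 12.82
eef_pos: [0.5915, 0.1442, 0.1495]
eef_rot: [-0.231, 0.7, 0.675, -0.034]
wrist_force: [1.6, 6.4, 0.6]
opening: -0.003
deck now [18.4  0.4 15. ]
shift units [-0.0482 -0.002   0.0046] turn units [ 0.0018 -0.0015  0.0003] tgt [0.5899 0.1352 0.1463]
shift in final axes [-0.0482 -0.0019  0.0048]
[-6.44335146  1.32446414 -0.61080258]
```

View pics/w13z.png

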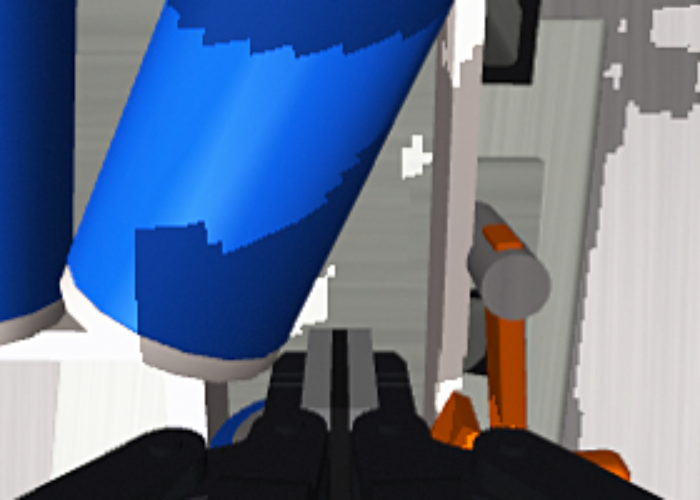

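View pics/s13z.png

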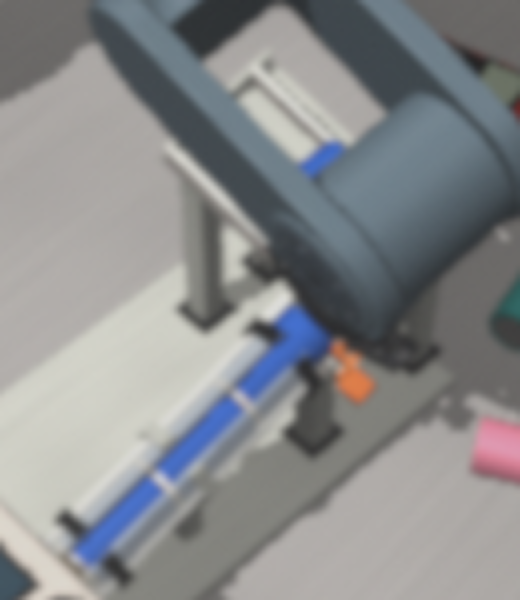

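```bash
python3 -m pendant '[[[-0.008,0,0,0,0,0],[-0.008,0,0,0,0,0],[-0.008,0,0,0,0,0],[-0.008,0,0,0,0,0]]]'
python3 - <<'E'
from h import *
goto(28,0,14);R=deckR(np.load('pose.npy')[0]); print(R.T@telemetry.get_obs()['wrist_force'])
E
```

```text
time_s: 13.42
eef_pos: [0.5914, 0.1419, 0.1489]
eef_rot: [-0.232, 0.699, 0.676, -0.032]
wrist_force: [1.8, 7.6, 1.0]
opening: 0.002
deck now [20.7  0.5 15.1]
shift units [-0.0364 -0.0026  0.005 ] turn units [ 0.0022 -0.0028  0.0017] tgt [0.5899 0.1352 0.1463]
shift in final axes [-0.0363 -0.0024  0.0053]
[-7.69010136  1.42121269 -0.4905604 ]
```

```bash
python3 -m pendant '[[[-0.014,0,0,0,-0.002,0],[-0.014,0,0,0,0,0],[-0.014,0,0,0,0,0]]]'
python3 - <<'E'
from h import *
goto(28,0,14);R=deckR(np.load('pose.npy')[0]); print(R.T@telemetry.get_obs()['wrist_force'])
c=snap('wrist','w14.png'); cv2.imwrite('pics/w14z.png',cv2.resize(c['pixels'][100:300,180:460],None,fx=2.5,fy=2.5))
E
```

```text
time_s: 13.8
eef_pos: [0.5907, 0.1392, 0.1483]
eef_rot: [-0.232, 0.697, 0.678, -0.031]
wrist_force: [-0.8, 9.6, 3.1]
opening: -0.001
deck now [23.5  0.1 15. ]
shift units [-0.0226 -0.0005  0.0048] turn units [ 0.0023 -0.003   0.0034] tgt [0.5899 0.1352 0.1463]
shift in final axes [-0.0226 -0.0003  0.005 ]
[-9.99454726 -1.74681017 -0.17212409]
```

View pics/w14z.png

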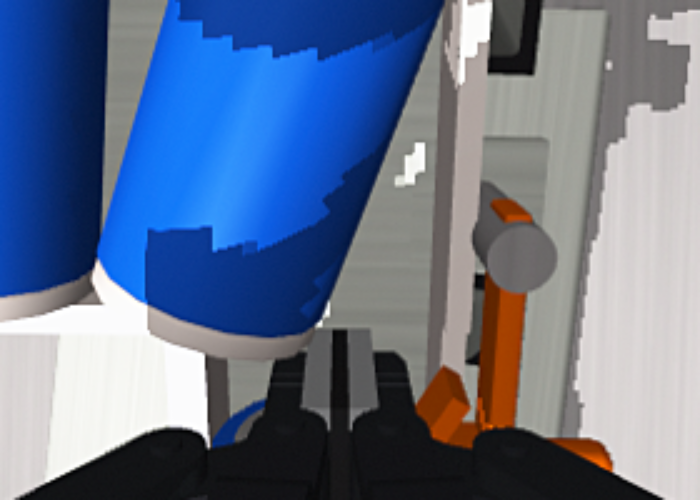

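```bash
python3 -m pendant '[[[-0.014,0,0,0,-0.003,0.002],[-0.014,0,0,0,0,0]]]'
python3 - <<'E'
from h import *
goto(28,0,14);R=deckR(np.load('pose.npy')[0]); print(R.T@telemetry.get_obs()['wrist_force'])
c=snap('wrist','w15.png'); cv2.imwrite('pics/w15z.png',cv2.resize(c['pixels'][100:300,180:460],None,fx=2.5,fy=2.5))
E
```

```text
time_s: 14.1
eef_pos: [0.5904, 0.1386, 0.1482]
eef_rot: [-0.231, 0.697, 0.678, -0.032]
wrist_force: [2.9, 12.5, 1.7]
opening: 0.0
deck now [24.2 -0.2 15. ]
shift units [-0.0191  0.001   0.0047] turn units [ 0.0024 -0.002   0.0029] tgt [0.5899 0.1352 0.1463]
shift in final axes [-0.0191  0.0012  0.0049]
[-12.69193325   2.29249961  -0.84212501]
```

View pics/w15z.png

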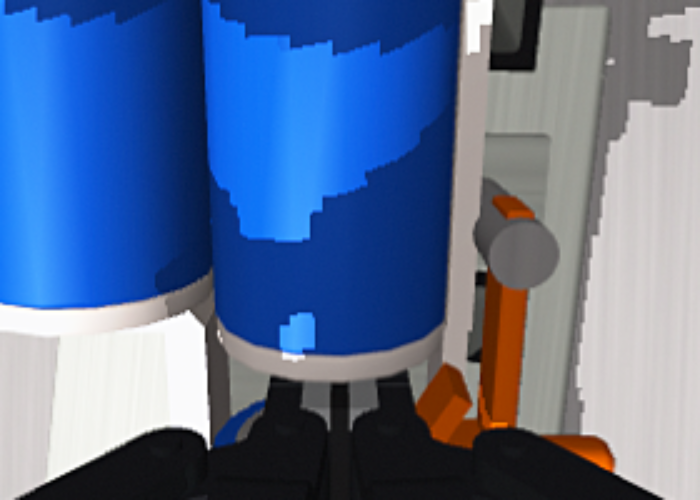

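```bash
python3 -m pendant '[[[-0.015,0,0,0,-0.002,0.002],[-0.015,0,0,0,0,0]]]'
python3 - <<'E'
from h import *
goto(28,0,14);R=deckR(np.load('pose.npy')[0]); print(R.T@telemetry.get_obs()['wrist_force'])
c=snap('wrist','w16.png'); cv2.imwrite('pics/w16z.png',cv2.resize(c['pixels'][180:300,300:460],None,fx=4,fy=4))
a=load('w15.png');cv2.imwrite('pics/w16y.png',np.hstack([cv2.resize(load(n)['pixels'][180:300,320:440],None,fx=3,fy=3) for n in ('w7.png','w16.png')]))
E
```

```text
time_s: 14.4
eef_pos: [0.5904, 0.1385, 0.1481]
eef_rot: [-0.231, 0.698, 0.677, -0.031]
wrist_force: [3.7, 12.2, 1.9]
opening: 0.0
deck now [24.3 -0.2 14.9]
shift units [-0.0188  0.0009  0.0046] turn units [ 0.0028 -0.0025  0.0027] tgt [0.5899 0.1352 0.1463]
shift in final axes [-0.0187  0.0011  0.0047]
[-12.5301273    2.94355027  -0.28368414]
```

View pics/w16y.png

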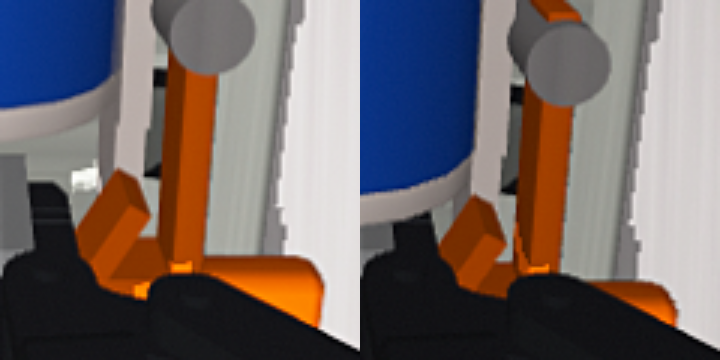

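```bash
python3 -m pendant '[[[-0.019,0,0,0,-0.002,0.002]]]'
python3 - <<'E'
from h import *
goto(28,0,14);R=deckR(np.load('pose.npy')[0]); print(R.T@telemetry.get_obs()['wrist_force'])
c=snap('wrist','w17.png')
cv2.imwrite('pics/w17y.png',np.hstack([cv2.resize(load(n)['pixels'][180:300,320:440],None,fx=3,fy=3) for n in ('w16.png','w17.png')]))
E
```

```text
time_s: 14.58
eef_pos: [0.5905, 0.1384, 0.1481]
eef_rot: [-0.23, 0.699, 0.677, -0.032]
wrist_force: [3.3, 16.2, 2.4]
opening: 0.002
deck now [24.4 -0.2 15. ]
shift units [-0.0181  0.0006  0.0049] turn units [ 0.0031 -0.0021  0.0018] tgt [0.5899 0.1352 0.1463]
shift in final axes [-0.018   0.0008  0.005 ]
[-16.45418307   2.45176245  -1.0351793 ]
```

View pics/w17y.png

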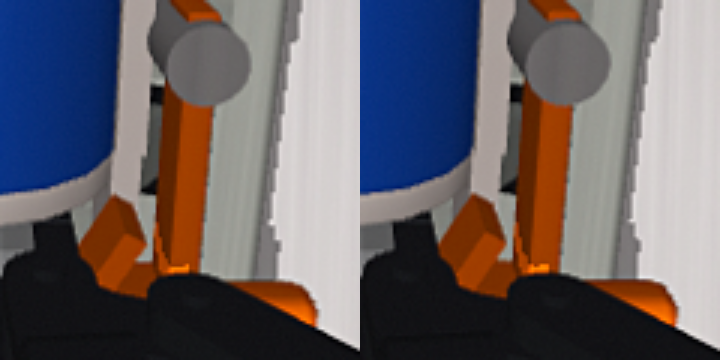

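```bash
cat > rect.py <<'E'
from h import *
def rect(fn,z=38,x=(-10,70),y=(-30,70),s=6):
    c=load(fn); p=np.load('pose.npy'); R=deckR(p[0])
    gx,gy=np.meshgrid(np.arange(y[0],y[1],1/s),np.arange(x[0],x[1],1/s))
    X=np.stack([gy.ravel(),gx.ravel(),np.full(gx.size,z)],1)/1000@R.T+p[1:4]
    u=proj(c,X).reshape(*gx.shape,2).astype(np.float32)
    im=cv2.remap(c['pixels'],u,None,cv2.INTER_LINEAR)
    for k in range(x[0],x[1],10): cv2.line(im,(0,(k-x[0])*s),(8,(k-x[0])*s),(0,255,0),2)
    for k in range(y[0],y[1],10): cv2.line(im,((k-y[0])*s,0),((k-y[0])*s,8),(0,255,0),2)
    cv2.putText(im,fn,(20,30),0,.6,(0,0,255),2); return im
if __name__=='__main__':
    L=[rect(f,s=4) for f in sys.argv[2:]]
    if len(L)==4: cv2.imwrite('pics/'+sys.argv[1],np.vstack([np.hstack(L[:2]),np.hstack(L[2:])]))
    else: cv2.imwrite('pics/'+sys.argv[1],np.hstack(L))
E
python3 rect.py r1.png w6.png w8.png w13.png w17.png
```

```text
(no output)
```

View pics/r1.png

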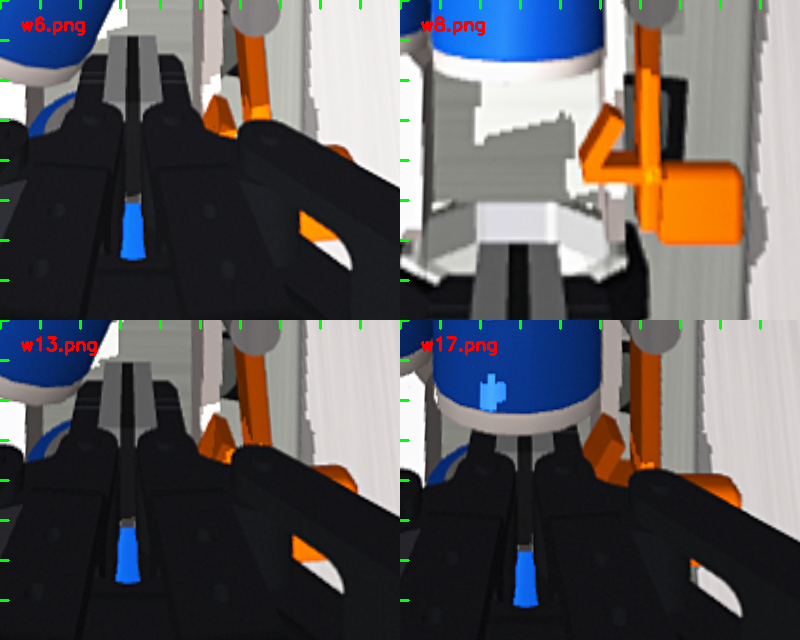

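```bash
python3 -m pendant '[[[0,0,0,0,0,0],[0.01,0,0,0,0,0],[0.01,0,0,0,0,0]]]'
python3 - <<'E'
from h import *
goto(28,0,14);R=deckR(np.load('pose.npy')[0]); print(R.T@telemetry.get_obs()['wrist_force'])
c=snap('wrist','w18.png');c=snap('scene','s18.png');cv2.imwrite('pics/s18z.png',cv2.resize(c['pixels'][105:255,255:385],None,fx=4,fy=4,interpolation=2))
E
python3 rect.py r2.png w8.png w14.png w17.png w18.png
```

```text
time_s: 15.0
eef_pos: [0.5902, 0.1427, 0.1494]
eef_rot: [-0.23, 0.698, 0.677, -0.033]
wrist_force: [-0.0, -1.0, -0.5]
opening: 0.001
deck now [19.9 -0.8 14.9]
shift units [-0.0404  0.0036  0.0043] turn units [ 0.0028 -0.0014  0.002 ] tgt [0.5899 0.1352 0.1463]
shift in final axes [-0.0404  0.0039  0.0045]
[ 1.11589837  0.14715977 -0.18623199]
```

View pics/r2.png

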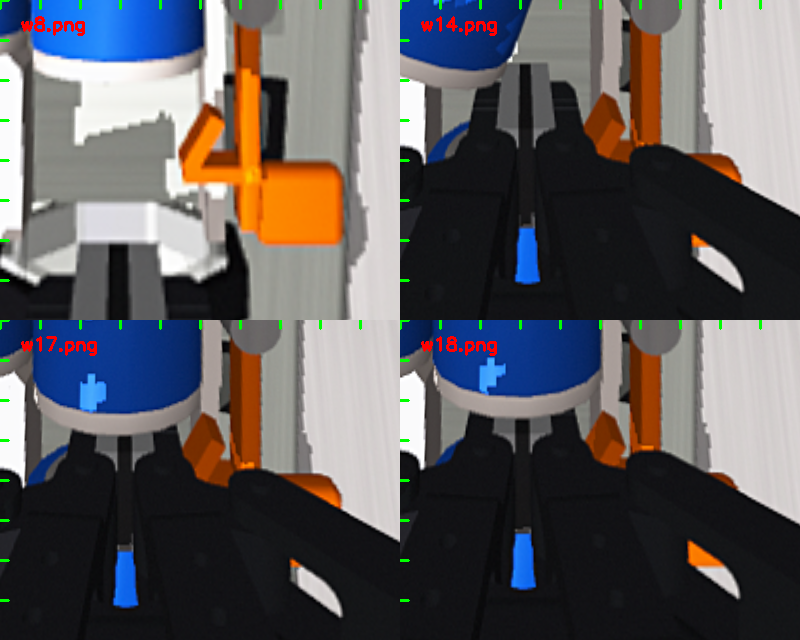

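View pics/s18z.png

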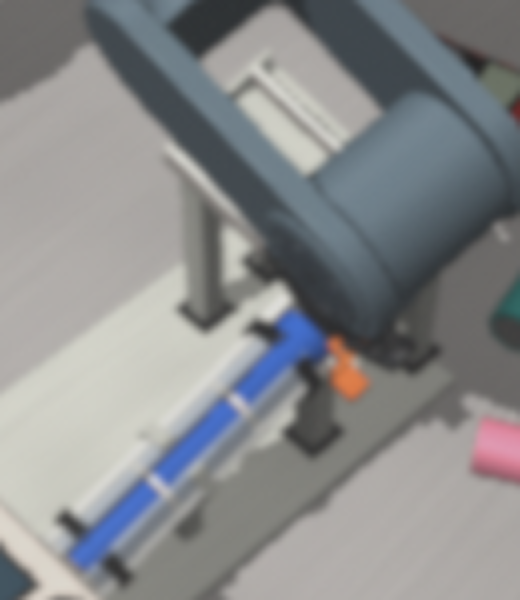

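```bash
python3 -m pendant '[[[0,0,-0.15,0,0,0],[0,0,-0.2,0,0,0],[0,0,-0.15,0,0,0],[0,0,-0.2,0,0,0],[0,0,0,0,0,0]]]'
python3 - <<'E'
from h import *
print(telemetry.get_obs()['wrist_force'])
c=snap('wrist','w19.png');cv2.imwrite('pics/w19z.png',cv2.resize(c['pixels'][60:310,180:460],None,fx=2.4,fy=2.4))
E
python3 rect.py r3.png w8.png w19.png
```

```text
time_s: 15.72
eef_pos: [0.6401, 0.1024, 0.2766]
eef_rot: [-0.232, 0.698, 0.676, -0.034]
wrist_force: [-0.1, 0.3, 0.1]
opening: 0.003
[-0.12996074  0.25195957  0.09377326]
```

View pics/r3.png

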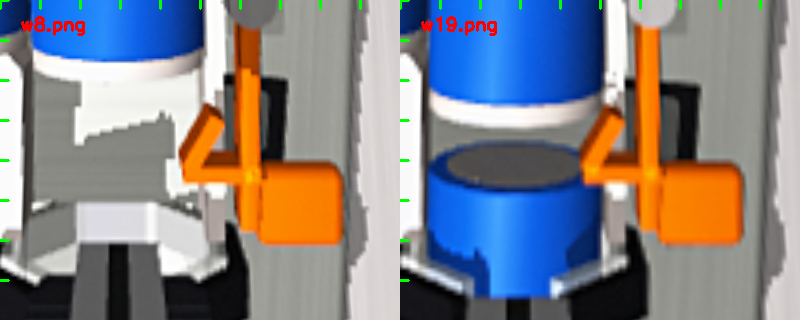

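View pics/w19z.png

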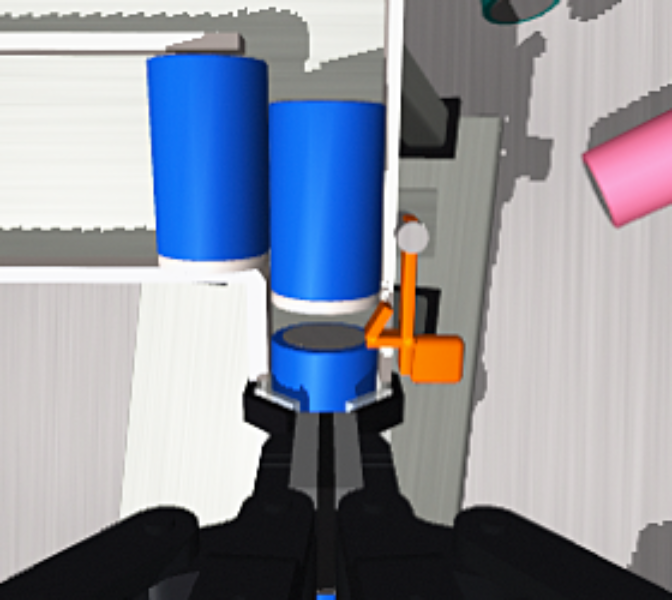

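```bash
python3 -m pendant '[[[0.2,0,-0.2,0,0,0],[0.2,0,-0.2,0,0,0],[0.2,0,-0.15,0,0,0],[0.1,0,0,0,0,0],[0,0,0,0,0,0],[0,0,0,0,0,0],[0,0,0,0,0,0],[0,0,0,0,0,0]]]'
python3 - <<'E'
from h import *
for n,b in (('top',(230,130,470,280)),('scene',(150,100,410,350)),('wrist',(100,60,540,390))):
    c=snap(n,n+'20.png');cv2.imwrite('pics/%s20z.png'%n,cv2.resize(c['pixels'][b[1]:b[3],b[0]:b[2]],None,fx=min(3,600/(b[3]-b[1]),790/(b[2]-b[0])),fy=min(3,600/(b[3]-b[1]),790/(b[2]-b[0])),interpolation=2))
E
```

```text
time_s: 16.77
eef_pos: [0.6871, 0.2079, 0.3954]
eef_rot: [-0.243, 0.699, 0.671, -0.045]
wrist_force: [0.3, -0.9, -0.5]
opening: -0.001
```

View pics/top20z.png

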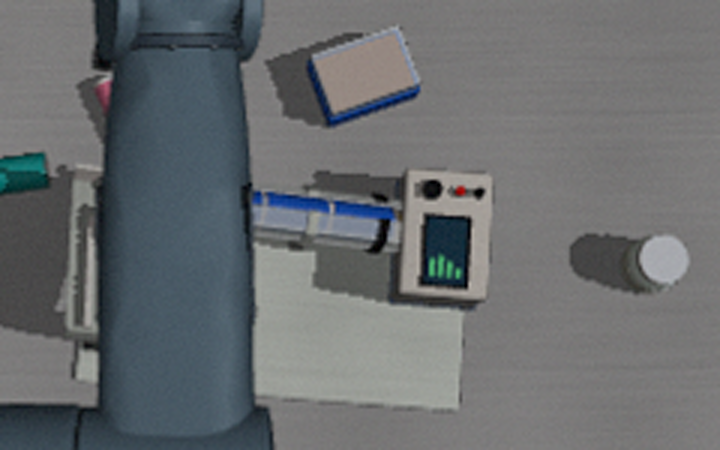

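View pics/scene20z.png

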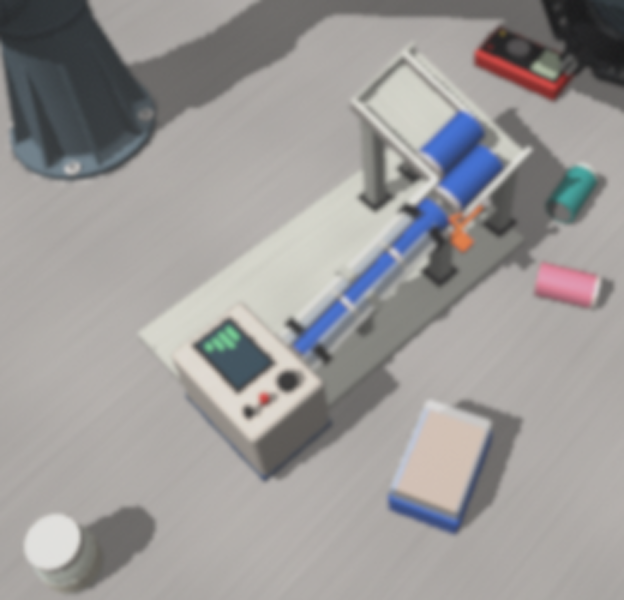

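View pics/wrist20z.png

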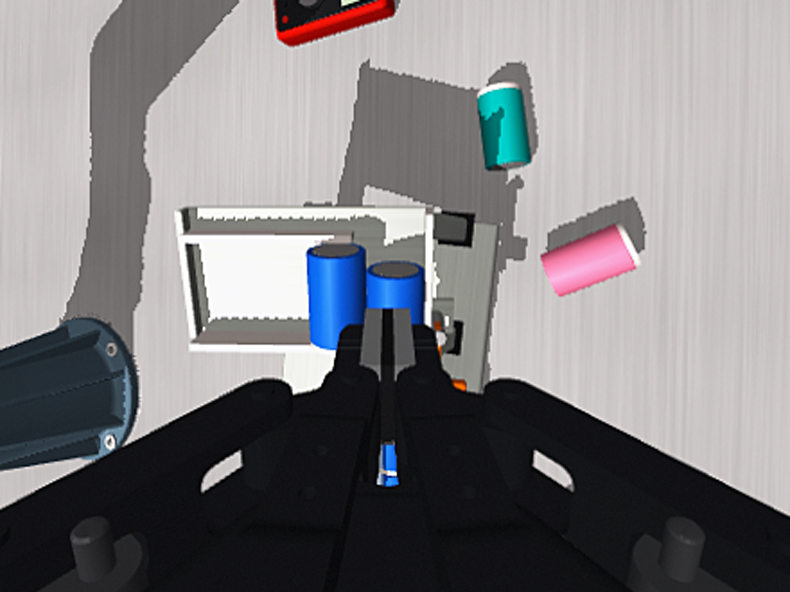

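```bash
python3 -c "
from h import *
print(ctrl.hand_in())"
```

```text
the job is handed in; nothing more can be done
None
```

The magazine is filled and the job is handed in at about 17 s of the 50 s allowed. I pushed cell_1 past the catch, and it slid down onto cell_0. cell_2 then rolled into the nest, and I pressed it in after it until the catch closed.

**Last checks**
- **Catch:** in the last close wrist picture its swing matches its free position. The upper end of cell_2 lies against its lower face, and all three cells stayed in the tube after the fingers left.
- **Nest:** cell_3 lies straight in the nest, with cell_4 next to it.
- **Bystanders:** the jar, tip box and meter look untouched. This was judged by eye from the pictures, not measured.
- **Robot:** the gripper was raised clear, and the wrist force was about zero.

**What did not match or went further than needed**
- **Model offset:** my fitted deck model sat about 3 mm off along the tube. I judged the catch closing by comparing pictures and by the pressing force, not by position.
- **Extra pressing:** I noticed the catch had already closed only after pressing on for about 0.8 s. The push peaked at about 16.5 N, a little over the expected 10 to 15 N. The last two presses barely moved the column (about 0.1 mm each), and I did not find out why.
- **Skewed cells:** cell_2 and cell_3 each leaned skewed on the fingers for a moment while rolling in, then straightened by themselves.

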